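# Stand the bottles in their holders

### The job

Set up the reagent station: pick out the four loose bottles on the worktop (wide jar, tall reagent bottle, slim vial, dropper bottle) and stand each one upright in the grey holder whose well is made for its size, the widest bottle in the widest well and so on down to the narrowest in the narrowest. Keep the bottles upright, set them down gently on the floor of the well rather than dropping them, and leave the timer and the roll of tape where they are.

Things in the scene. Friction and masses are not known exactly. Their poses are not given: they have to be found in the camera images.
- wide_jar: Squat amber glass jar with white screw lid, the widest of the four bottles: 62 mm in diameter, 64 mm high. Grasp it from above across its body or lid. Origin: centre of its underside; z runs up its axis; round, so its yaw does not matter. Stands upright on the worktop at the start; loose.
- reagent_bottle: Tall clear reagent bottle with label and narrow black cap, the tallest: body 48 mm in diameter up to 87 mm, then neck and cap, 24 mm in diameter, up to 131 mm. Grasp it from above by the cap. Origin: centre of its underside; z runs up its axis; round, so its yaw does not matter. Stands upright on the worktop at the start; loose.
- vial: Slim amber glass vial with white screw cap: 35 mm in diameter, 70 mm high. Grasp it from above. Origin: centre of its underside; z runs up its axis; round, so its yaw does not matter. Stands upright on the worktop at the start; loose.
- dropper_bottle: Small white dropper bottle, the narrowest: body 22 mm in diameter up to 36 mm, then a tapering dropper cap of about 14 mm up to 61 mm. Grasp it from above by the body, or by the cap. Origin: centre of its underside; z runs up its axis; round, so its yaw does not matter. Stands upright on the worktop at the start; loose.
- holder_74: Fixed grey plastic bottle holder, the largest of four: a square block 99 x 99 x 18 mm with one round open well, 74 mm across and 10 mm deep (well floor 8 mm above the worktop, 3 mm chamfer round the mouth). Made for the wide amber jar (62 mm). Origin: centre of the underside, below the well's centre; z up, x and y along the sides.
- holder_60: Fixed grey plastic bottle holder, the second largest of four: a square block 85 x 85 x 18 mm with one round open well, 60 mm across and 10 mm deep (well floor 8 mm above the worktop, 3 mm chamfer round the mouth). Made for the reagent bottle (48 mm). Origin: centre of the underside, below the well's centre; z up, x and y along the sides.
- holder_47: Fixed grey plastic bottle holder, the third largest of four: a square block 72 x 72 x 18 mm with one round open well, 47 mm across and 10 mm deep (well floor 8 mm above the worktop, 3 mm chamfer round the mouth). Made for the slim amber vial (35 mm). Origin: centre of the underside, below the well's centre; z up, x and y along the sides.
- holder_34: Fixed grey plastic bottle holder, the smallest of four: a square block 59 x 59 x 18 mm with one round open well, 34 mm across and 10 mm deep (well floor 8 mm above the worktop, 3 mm chamfer round the mouth). Made for the dropper bottle (22 mm). Origin: centre of the underside, below the well's centre; z up, x and y along the sides.
- bench_timer: Bystander: white bench timer with a red knob, 62 x 62 x 46 mm, loose, off to the left of the work. Origin: centre of its underside. Leave it where it is.
- roll_of_tape: Bystander: roll of beige tape lying flat, 66 mm in diameter, 19 mm high, loose, off to the right of the work. Origin: centre of its underside. Leave it where it is.
There are look-alikes about, which are no part of the job. Leave any purple look-alike of the holder_34 alone. Several things have the shape of the reagent_bottle; the one meant has the colours described above.

How it is judged:
At the end, for the whole second after the job is handed in: Each bottle stands upright (within 0.12 rad) and released in the well of its own size, its axis within 10 mm of the holder's centre and its underside on the well floor (4 to 12 mm above the holder's underside), at rest; the timer and the roll of tape are within 30 mm of where they stood (horizontal distance between wide_jar and holder_74 below 0.01 m and z of wide_jar in the frame of holder_74 between 0.004 and 0.012 m and angle between each of wide_jar, reagent_bottle, vial, dropper_bottle's own z axis and vertical below 0.12 rad and linear speed of each of wide_jar, reagent_bottle, vial, dropper_bottle below 0.02 m/s and horizontal distance between reagent_bottle and holder_60 below 0.01 m and z of reagent_bottle in the frame of holder_60 between 0.004 and 0.012 m and horizontal distance between vial and holder_47 below 0.01 m and z of vial in the frame of holder_47 between 0.004 and 0.012 m and horizontal distance between dropper_bottle and holder_34 below 0.01 m and z of dropper_bottle in the frame of holder_34 between 0.004 and 0.012 m and distance of each of bench_timer, roll_of_tape from where it was at the start of the episode below 0.03 m); the robot touches nothing.
It fails at once if a bottle is tipped over (angle between any of wide_jar, reagent_bottle, vial, dropper_bottle's own z axis and vertical above 0.7 rad).
It fails at once if a bottle is pushed hard into a holder (over 40 N) (contact force between any of wide_jar, reagent_bottle, vial, dropper_bottle and holder_74 above 40 N or contact force between any of wide_jar, reagent_bottle, vial, dropper_bottle and holder_60 above 40 N or contact force between any of wide_jar, reagent_bottle, vial, dropper_bottle and holder_47 above 40 N or contact force between any of wide_jar, reagent_bottle, vial, dropper_bottle and holder_34 above 40 N).
It fails at once if a bottle is dropped (it moves faster than 0.4 m/s with no finger touching it, as after a fall of about 10 mm) ((linear speed of wide_jar above 0.4 m/s and contact force between wide_jar and the fingers below 0.05 N) or (linear speed of reagent_bottle above 0.4 m/s and contact force between reagent_bottle and the fingers below 0.05 N) or (linear speed of vial above 0.4 m/s and contact force between vial and the fingers below 0.05 N) or (linear speed of dropper_bottle above 0.4 m/s and contact force between dropper_bottle and the fingers below 0.05 N)).
It fails at once if the timer or the roll of tape is displaced by more than 30 mm (distance of any of bench_timer, roll_of_tape from where it was at the start of the episode above 0.03 m).
It also fails if it takes over 106 s, if anything falls off the work surface, if the arm or the gripper's body presses on something with over 40 N, if the wrist force passes 120 N, or if a joint passes its speed limit or range.

### The arm

A 7-joint arm with a two-finger parallel gripper is mounted at the origin on a cart in front of the work surface, level with it; the furniture and walls round the work are solid. World frame = base frame: x ahead of the robot, y to its left, z up, the work surface at z = 0. Lengths are in m, angles in rad, forces in N, time in s.
With the tool pointing down it reaches from about 0.4 to 0.85 m from the base axis. Payload 4.4 kg.
Tool frame: the origin (TCP) lies on the centre line of the jaws, within the pads' length; the fingertips stand 25 mm ahead of it and the grasp point (between the pads) lies 6 mm ahead of it; z points along the fingers, y is the direction in which the jaws open and shut (so a half turn about z gives the same grasp; the last joint's range is limited). The gripper opens to 94 mm and grips with 3 to 60 N. Pads are 16 mm wide; open, the fingers measure 119 mm over their backs; the gripper's body (75 mm by 177 mm) begins 78 mm behind the grasp point.
Start: joints at [1.179, 0.628, 0.038, 1.517, -0.027, 0.996, -0.02], TCP at [0.208, -0.616, 0.23] pointing down, gripper open.
Joint ranges: [-3.06, 3.06], [-0.37, 2.12], [-1.25, 1.32], [0.18, 2.47], [-1.1, 4.24], [0.23, 1.98], [-2.94, 2.94]. Speed limits (rad/s): [2.57, 2.57, 3.14, 3.14, 3.14, 3.14, 3.14].

### API

Orientations are given as a unit quaternion [w, x, y, z].
In Python, from station import bot gives the robot as it stands.
- The arm moves only by the shell command python3 -m pendant 'ROWS'. ROWS is JSON, a list that holds one entry, the list of rows, each a list of 5 numbers: the shift along the tool's x, y, z in m, then the turn about the tool's z in degrees, then the opening, from -1 (shut) to 1 (fully open), so that 0 is half open. A call has 1 to 8 rows; each row shifts and turns the commanded pose from where the row before left it, along the tool's axes as they then stand; what a row does not reach is not made up. A row lasts 1/8 s, in which the tool goes at most 62.5 mm and 10.7 degrees, less where a joint would pass 70% of its speed; a pose out of reach is approached as far as the arm can. A call is refused whole if a number of a shift passes 0.0625 or a number of a turn 10.7, either way. A call with a gripper value outside its range is refused whole. The fingers move at their own pace and stop on an object; the grip force is fixed at half the most. Time passes only in rows, so rows that do not move let the fingers close. It gives the time, the measured TCP pose, the force and the opening at its end, in the units of the state.
- bot.sense(): the state, without advancing time (a new reading comes with each control period).
- bot.grab_frame(name): name is "side" or "top" or "wrist"; returns (picture, depth): 420x560x3 uint8, red, green, blue; 420x560 float32, m along the optical axis (not along the pixel's ray), 0 where there is no reading.
- bot.camera_info(name): a dict with "mtx" (3x3 intrinsics, pixels), "k1" (the pictures are not rectified: a ray, as slopes to the right and down, at radius r is drawn at 1 + k1 r^2 times it, then the intrinsics apply), "xyz" and "attitude" of the camera in the world; the wrist camera has in their place "tool_from_camera" (4x4, takes a point from camera to tool coordinates, whose origin is the TCP and whose axes are the flange's). Camera axes: x right, y up, looking along -z (the intrinsics and any distortion apply to the point x, -y, -z); pixel columns grow to the right and rows downward; lengths in m; the calibration is good to about 2 mm. A picture is of the moment at which its call begins: read the wrist's pose just before it. camera_info takes no time and is no camera call.
- bot.hand_in(): hands the job in, once; it reports no verdict.
The state is a dict: "t": time; "joints": joint angles; "qvel": joint speeds; "effort": joint torques, N m; "tool_pos": TCP position; "tool_rot": TCP orientation; "ft_force": force on the tool from outside, world axes, zero at the start; "ft_torque": the same for the moment, N m; "finger_gap": opening from 0.0 (shut) to 1.0 (fully open).
Only numpy, scipy, OpenCV 4.12 (cv2) and the standard library are available. Lean on these libraries where they do the work, as an engineer would, in place of code of your own. Each camera call takes 0.05 s, during which the arm holds its last target.

## Working session

There is one attempt and no reset: what is moved stays moved. The work goes in short steps, Python scripts to look and compute and a shell command to move; the robot and the scene stay as the last step left them, time stands still between calls to the robot, and variables do not carry over. Pictures are saved under pics/ and viewed, and the job is handed in when it is done.

```bash
ls; mkdir -p pics; cat > h.py <<'E'
from station import bot
import numpy as np, cv2
from scipy.spatial.transform import Rotation as R
def rot(q): return R.from_quat([q[1],q[2],q[3],q[0]]).as_matrix()
def grab(n):
    s=bot.sense(); im,d=bot.grab_frame(n); ci=bot.camera_info(n)
    if n=='wrist':
        T=np.array(ci['tool_from_camera']); Rt=rot(s['tool_rot']); Rc=Rt@T[:3,:3]; p=Rt@T[:3,3]+np.array(s['tool_pos'])
    else:
        Rc=np.array(ci['attitude']); Rc=rot(Rc) if Rc.size==4 else Rc; p=np.array(ci['xyz'])
    return im,d,ci,Rc,p
def cloud(d,ci,Rc,p):
    K=np.array(ci['mtx']); h,w=d.shape
    u,v=np.meshgrid(np.arange(w),np.arange(h))
    D=np.array([ci['k1'],0,0,0],float)
    xy=cv2.undistortPoints(np.stack([u,v],-1).reshape(-1,1,2).astype(float),K,D).reshape(h,w,2)
    c=np.stack([xy[...,0]*d,-xy[...,1]*d,-d],-1)
    W=c@Rc.T+p; W[d<=0]=np.nan
    return W
E
python3 - <<'E'
from h import *
print(bot.sense())
for n in ['top','side']:
    im,d,ci,Rc,p=grab(n); print(n,ci)
    cv2.imwrite(f'pics/{n}0.png',im[...,::-1]); W=cloud(d,ci,Rc,p); np.savez(f'{n}0.npz',im=im,W=W)
E
```

```text
pics
{'t': 0.0, 'joints': array([ 1.17921204,  0.62929492,  0.03844253,  1.51838679, -0.02703963,
        0.99627372, -0.02001968]), 'qvel': array([-0.00078374,  0.00048652, -0.00057037, -0.00118482, -0.00047084,
        0.00085453,  0.00097907]), 'effort': array([-3.28332135e-04, -5.49718130e+01,  1.14349008e+00, -1.86627030e+01,
       -5.23100991e-02,  2.39134388e-02,  1.46542734e-04]), 'tool_pos': array([ 0.20787229, -0.61520631,  0.22958125]), 'tool_rot': array([-9.11346734e-04,  9.86765381e-01,  1.62151881e-01, -1.44234026e-04]), 'ft_force': array([-0.37645898,  0.18676088,  0.81199541]), 'ft_torque': array([-0.00045127, -0.0143655 , -0.00459161]), 'finger_gap': 0.9987189467826911}
top {'mtx': array([[505.15414712,   0.        , 275.59744003],
       [  0.        , 505.15414712, 215.60240406],
       [  0.        ,   0.        ,   1.        ]]), 'k1': 0.007549713965909362, 'xyz': array([ 0.27053962, -0.01232957,  1.80000744]), 'attitude': array([ 0.7144862 ,  0.03310356, -0.04482609, -0.69742688])}
side {'mtx': array([[534.18787811,   0.        , 283.68500609],
       [  0.        , 534.18787811, 205.79519629],
       [  0.        ,   0.        ,   1.        ]]), 'k1': 0.016953704328807374, 'xyz': array([ 0.37485133, -1.52052386,  0.59640941]), 'attitude': array([ 0.82036629,  0.57038525, -0.03285893, -0.02408549])}
```

View pics/top0.png

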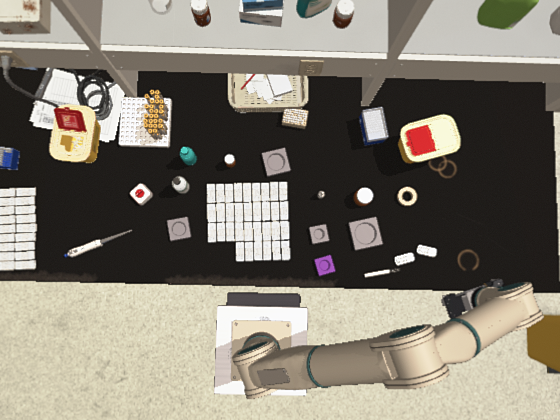

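View pics/side0.png

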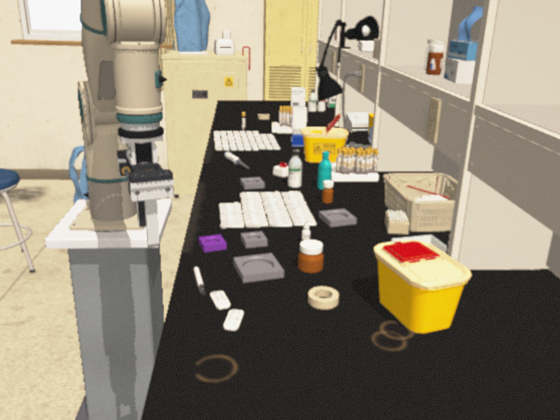

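Top view: the clear reagent bottle with the black cap is at (181,184) and its teal look-alike at (188,156). The vial is at (230,160), the dropper bottle at (321,194) and the jar at (364,196). Grey holders are at (276,161), (179,229), (319,234) and (365,234), and the purple decoy holder is at (324,265). I'll enlarge that area to confirm and measure.

```bash
python3 - <<'E'
from h import *
z=np.load('top0.npz'); im=z['im'];W=z['W']
cv2.imwrite('pics/crop0.png',cv2.resize(im[130:285,120:420,::-1],None,fx=2.6,fy=2.6,interpolation=cv2.INTER_CUBIC))
print('table z',np.nanmedian(W[190:200,330:345,2]))
def comp(u,v,zmin,zmax,r=32):
    w=W[v-r:v+r,u-r:u+r]; m=((w[...,2]>zmin)&(w[...,2]<zmax)).astype(np.uint8)
    n,l,st,c=cv2.connectedComponentsWithStats(m,connectivity=4)
    k=l[r,r]
    if k==0:
        ds=[np.hypot(c[i][0]-r,c[i][1]-r) if st[i][4]>4 else 99 for i in range(1,n)]; k=1+int(np.argmin(ds))
    P=w[l==k]; mn=P.min(0);mx=P.max(0)
    rect=cv2.minAreaRect(P[:,:2].astype(np.float32))
    print((u,v),len(P),'rect c',np.round(rect[0],4),'size',np.round(rect[1],4),'ang',round(rect[2],1),'mean',P.mean(0).round(4),'z',mn[2].round(3),mx[2].round(3))
for n,a in dict(h1=(276,161),h2=(179,229),h3=(319,234),h4=(365,234),purple=(324,265)).items(): print(n,end=' ');comp(*a,.013,.03)
for n,a in dict(jar=(364,196,.045,.09),reag=(181,184,.1,.15),teal=(188,156,.1,.15),vial=(230,160,.05,.09),drop=(321,194,.02,.09),timer=(140,194,.02,.06),tape=(407,196,.01,.03)).items(): print(n,end=' ');comp(*a)
E
```

```text
table z 0.00017217303862149258
h1 (276, 161) 2 rect c [ 0.6661 -0.0383] size [0.0037 0.    ] ang 100.3 mean [ 0.6661 -0.0383  0.0157] z 0.014 0.017
h2 (179, 229) 248 rect c [0.4148 0.3013] size [0.0725 0.0732] ang 11.9 mean [0.414  0.3019 0.0189] z 0.013 0.03
h3 (319, 234) 179 rect c [ 0.4086 -0.1932] size [0.0587 0.059 ] ang 12.0 mean [ 0.4092 -0.1943  0.0191] z 0.013 0.029
h4 (365, 234) 2 rect c [ 0.4109 -0.3605] size [0.0032 0.    ] ang -91.4 mean [ 0.4109 -0.3605  0.0146] z 0.014 0.016
purple (324, 265) 190 rect c [ 0.2985 -0.2148] size [0.0586 0.0592] ang 16.8 mean [ 0.2978 -0.2146  0.0187] z 0.013 0.03
jar (364, 196) 201 rect c [ 0.5434 -0.3458] size [0.0522 0.0527] ang 18.1 mean [ 0.5426 -0.3457  0.0637] z 0.046 0.077
reag (181, 184) 70 rect c [0.5656 0.2969] size [0.0262 0.0278] ang 32.2 mean [0.5638 0.2948 0.1214] z 0.1 0.144
teal (188, 156) 72 rect c [0.6708 0.2737] size [0.0288 0.0296] ang 76.1 mean [0.6673 0.2729 0.1214] z 0.1 0.141
vial (230, 160) 71 rect c [0.6578 0.1284] size [0.0302 0.0306] ang 63.1 mean [0.6573 0.1278 0.0693] z 0.052 0.08
drop (321, 194) 33 rect c [ 0.5478 -0.1983] size [0.0221 0.0168] ang 87.6 mean [ 0.5468 -0.1969  0.0441] z 0.023 0.073
timer (140, 194) 258 rect c [0.5345 0.4417] size [0.0597 0.057 ] ang 45.8 mean [0.5342 0.4394 0.0318] z 0.02 0.06
tape (407, 196) 180 rect c [ 0.5516 -0.5067] size [0.0639 0.0653] ang 24.9 mean [ 0.5507 -0.5068  0.0188] z 0.01 0.029
```

View pics/crop0.png

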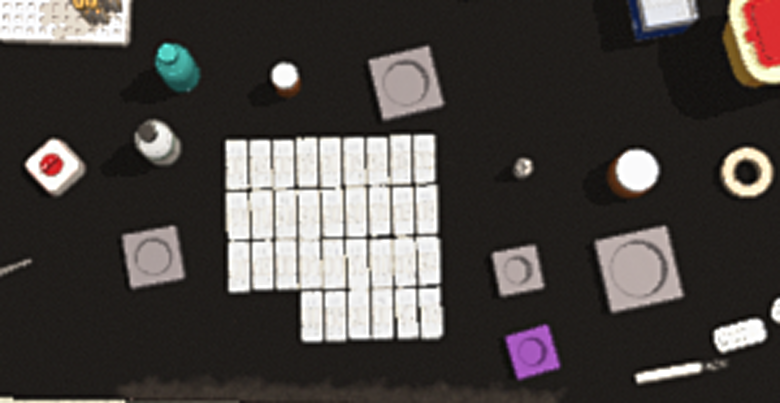

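The enlarged crop confirms the clear/white bottle with the dark cap at crop (157,142), with the teal one at (175,65) as the decoy. The purple holder at (532,350) is also a decoy. Next I'll measure the two large holders and the shelf clearance.

```bash
cat >> h.py <<'E'
def holder(W,im,x,y,size):
    "grey block pixels near (x,y); returns rect of outline"
    g=im.astype(int); 
    m=(np.abs(W[...,0]-x)<.08)&(np.abs(W[...,1]-y)<.08)&(W[...,2]<.035)&(g.min(-1)>70)&(g.max(-1)-g.min(-1)<45)
    n,l,st,c=cv2.connectedComponentsWithStats(m.astype(np.uint8)); k=1+int(np.argmax(st[1:,4]))
    P=W[l==k]; return cv2.minAreaRect(P[:,:2].astype(np.float32)),len(P)
def go(x,y,zg=None,yaw=None):
    "tool-axis shift to bring grasp point (TCP+6mm) over x,y at height zg"
    s=bot.sense(); Rt=rot(s['tool_rot']); t=np.array(s['tool_pos'])
    tgt=np.array([x,y,t[2] if zg is None else zg+.006]); print('t',round(s['t'],2),'tcp',t.round(4),'xaxis',Rt[:,0].round(3),'z',Rt[:,2].round(3),'shift mm',((tgt-t)@Rt*1000).round(1),'gap',round(s['finger_gap'],3))
E
python3 - <<'E'
from h import *
z=np.load('top0.npz'); im=z['im'];W=z['W']
for a in [(.666,-.038,.085),(.41,-.36,.099),(.415,.301,.072),(.409,-.194,.059)]: print(holder(W,im,*a))
for u in (150,200,250,320):
  for v in (40,60,75,85,100,120): print((u,v),W[v,u].round(3),end=' ')
  print()
go(.543,-.346,.3)
E
```

```text
(((0.6669907569885254, -0.03638195991516113), (0.09166814386844635, 0.08904756605625153), 15.06116008758545), 582)
(((0.41530030965805054, -0.3616267740726471), (0.1029728353023529, 0.106907919049263), 13.47813892364502), 825)
(((0.4160706400871277, 0.30356258153915405), (0.07590832561254501, 0.07650009542703629), 12.494758605957031), 447)
(((0.40929821133613586, -0.19587349891662598), (0.062041986733675, 0.06460946798324585), 12.137566566467285), 305)
(150, 40) [0.918 0.336 0.417] (150, 60) [0.895 0.354 0.333] (150, 75) [0.977 0.433 0.003] (150, 85) [ 0.943  0.433 -0.005] (150, 100) [0.845 0.402 0.114] (150, 120) [0.775 0.398 0.114] 
(200, 40) [0.925 0.195 0.412] (200, 60) [0.893 0.202 0.347] (200, 75) [ 0.987  0.252 -0.006] (200, 85) [ 0.947  0.25  -0.003] (200, 100) [ 0.893  0.248 -0.009] (200, 120) [ 0.815  0.245 -0.003] 
(250, 40) [0.93  0.052 0.411] (250, 60) [0.891 0.052 0.363] (250, 75) [0.976 0.065 0.034] (250, 85) [0.946 0.065 0.014] (250, 100) [0.893 0.064 0.006] (250, 120) [0.817 0.062 0.008] 
(320, 40) [ 0.937 -0.15   0.409] (320, 60) [ 0.89  -0.154  0.38 ] (320, 75) [ 0.89  -0.165  0.267] (320, 85) [ 0.963 -0.194 -0.009] (320, 100) [ 0.902 -0.193  0.003] (320, 120) [ 0.828 -0.195 -0.004] 
t 0.1 tcp [ 0.2079 -0.6153  0.2297] xaxis [ 0.947  0.32  -0.   ] z [-0.001  0.002 -1.   ] shift mm [ 403.7 -148.   -76.1] gap 0.998
```

```bash
python3 -m pendant '[[[0,0,-0.02,9.3,1],[0,0,-0.02,9.3,1],[0.05,-0.03,0,0,1],[0.05,-0.04,0,0,1],[0.05,-0.05,0,0,1],[0.05,-0.05,0,0,1],[0.05,-0.05,0,0,1],[0.03,-0.02,0,0,1]]]'; python3 - <<'E'
from h import *
go(.543,-.346,.25)
im,d,ci,Rc,p=grab('wrist'); print(ci); cv2.imwrite('pics/w1.png',im[...,::-1]); np.savez('w1.npz',im=im,W=cloud(d,ci,Rc,p))
E
```

```text
t: 1.1
tool_pos: [0.4718, -0.3899, 0.2701]
tool_rot: [-0.001, 1.0, 0.003, 0.0]
ft_force: [0.2, -0.8, 0.5]
finger_gap: 0.997
t 1.1 tcp [ 0.4718 -0.3899  0.2701] xaxis [1.    0.006 0.   ] z [ 0.     0.002 -1.   ] shift mm [ 71.5 -43.5  14.3] gap 0.997
{'mtx': array([[300.23820909,   0.        , 280.82242474],
       [  0.        , 300.23820909, 208.12093618],
       [  0.        ,   0.        ,   1.        ]]), 'k1': 0.011787150113429637, 'tool_from_camera': array([[ 4.18340421e-04,  9.72351450e-01,  2.33521910e-01,
         6.68884412e-02],
       [ 9.99999909e-01, -3.86856960e-04, -1.80623123e-04,
         9.26411726e-04],
       [-8.52895799e-05,  2.33521964e-01, -9.72351523e-01,
        -1.54559713e-01],
       [ 0.00000000e+00,  0.00000000e+00,  0.00000000e+00,
         1.00000000e+00]])}
```

View pics/w1.png

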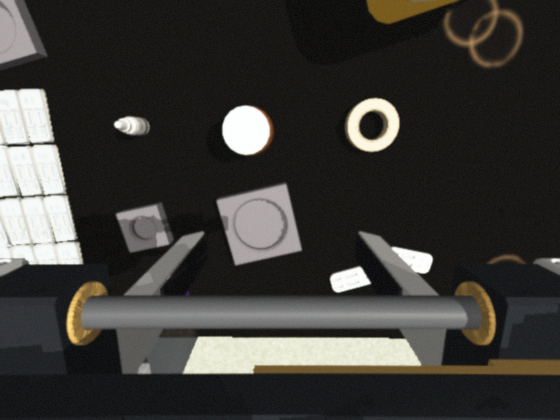

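Wrist view: jar lid at (247,130), dropper bottle at (132,126), holder_74 at (260,223), holder_34 at (145,228), tape at (372,125). I'll refine the positions by intersecting pixel rays with the known heights.

```bash
cat >> h.py <<'E'
def plane(ci,Rc,p,shape,z):
    K=np.array(ci['mtx']); h,w=shape[:2]; u,v=np.meshgrid(np.arange(w),np.arange(h))
    xy=cv2.undistortPoints(np.stack([u,v],-1).reshape(-1,1,2).astype(float),K,np.array([ci['k1'],0,0,0],float)).reshape(h,w,2)
    r=np.stack([xy[...,0],-xy[...,1],-np.ones((h,w))],-1)@Rc.T
    return p+r*((z-p[2])/r[...,2])[...,None]
def seg(im,P,mask,u,v,name=''):
    n,l,st,c=cv2.connectedComponentsWithStats(mask.astype(np.uint8)); k=l[v,u]
    if k==0:
        c[st[:,4]<15]=1e4; c[0]=1e4; k=int(np.argmin(np.hypot(c[:,0]-u,c[:,1]-v)))
    Q=P[l==k][:,:2].astype(np.float32); r=cv2.minAreaRect(Q); e=cv2.minEnclosingCircle(Q)
    print(name,len(Q),'rect',np.round(r[0],4),np.round(r[1],4),round(r[2],1),'circ',np.round(e[0],4),round(e[1]*2,4),'mean',Q.mean(0).round(4))
E
python3 - <<'E'
from h import *
z=np.load('w1.npz'); im=z['im'];W=z['W']
# pose at capture: recompute (arm is still)
s=bot.sense(); ci=bot.camera_info('wrist'); T=np.array(ci['tool_from_camera']); Rt=rot(s['tool_rot']); Rc=Rt@T[:3,:3]; p=Rt@T[:3,3]+s['tool_pos']
g=im.astype(int); grey=(g.min(-1)>70)&(g.max(-1)-g.min(-1)<40)
white=g.min(-1)>170
ok=np.isfinite(W[...,2])
P=plane(ci,Rc,p,im.shape,.018)
seg(im,P,grey&(W[...,2]<.04),235,240,'h74'); seg(im,P,grey&(W[...,2]<.04),128,240,'h34')
seg(im,plane(ci,Rc,p,im.shape,.064),white,247,130,'jar lid')
m=grey&(W[...,2]>.012)
for a in (.036,.0): seg(im,plane(ci,Rc,p,im.shape,a),m,140,126,'drop@%g'%a)
# colors
print(im[126,115:152:3].tolist()); print(W[126,115:155:3].round(3).tolist())
cv2.imwrite('pics/w1c.png',cv2.resize(im[80:280,80:320,::-1],None,fx=3,fy=3,interpolation=cv2.INTER_CUBIC))
E
```

```text
h74 4927 rect [ 0.4216 -0.3572] [0.1019 0.101 ] 14.0 circ [ 0.4213 -0.3575] 0.14 mean [ 0.423  -0.3572]
h34 1829 rect [ 0.4153 -0.1948] [0.0614 0.0669] 13.0 circ [ 0.4163 -0.1951] 0.0866 mean [ 0.4163 -0.1943]
jar lid 1804 rect [ 0.5499 -0.3455] [0.054  0.0537] 0.1 circ [ 0.5503 -0.3452] 0.0553 mean [ 0.5505 -0.3452]
drop@0.036 431 rect [ 0.5554 -0.198 ] [0.0371 0.0214] 82.9 circ [ 0.5559 -0.198 ] 0.0378 mean [ 0.5551 -0.1995]
drop@0 431 rect [ 0.5565 -0.1804] [0.0405 0.0234] 82.9 circ [ 0.5571 -0.1804] 0.0413 mean [ 0.5563 -0.1821]
[[201, 205, 196], [249, 251, 249], [208, 207, 195], [186, 181, 171], [231, 229, 221], [189, 187, 176], [250, 249, 244], [220, 215, 204], [172, 167, 157], [134, 132, 125], [130, 128, 121], [132, 129, 122], [26, 24, 23]]
[[0.55, -0.165, 0.001], [0.549, -0.2, 0.061], [0.549, -0.204, 0.061], [0.549, -0.206, 0.058], [0.549, -0.206, 0.051], [0.549, -0.208, 0.048], [0.549, -0.207, 0.039], [0.549, -0.21, 0.037], [0.55, -0.211, 0.031], [0.55, -0.211, 0.023], [0.55, -0.211, 0.014], [0.55, -0.211, 0.005], [0.551, -0.213, -0.0], [0.551, -0.217, -0.0]]
```

View pics/w1c.png

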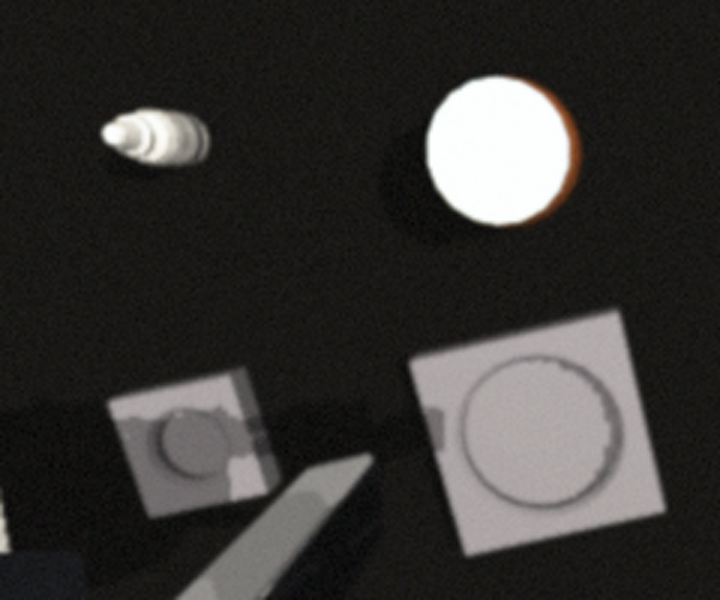

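The wrist estimates are about 6 mm off in x because the arm was still settling. I'll let it settle and shoot again.

```bash
python3 -m pendant '[[[0,0.02,0,0,1],[0,0,0,0,1],[0,0,0,0,1]]]'; cat > m1.py <<'E'
from h import *
im,d,ci,Rc,p=grab('wrist'); W=cloud(d,ci,Rc,p); np.savez('w2.npz',im=im,W=W)
g=im.astype(int); grey=(g.min(-1)>60)&(g.max(-1)-g.min(-1)<40)&(W[...,2]<.04); white=g.min(-1)>170
def px(x,y,z):
    c=Rc.T@(np.array([x,y,z])-p); K=ci['mtx']; return int(K[0,0]*c[0]/-c[2]+K[0,2]),int(K[1,1]*-c[1]/-c[2]+K[1,2])
P=plane(ci,Rc,p,im.shape,.018)
seg(im,P,grey,*px(.375,-.39,.018),'h74'); seg(im,P,grey,*px(.39,-.21,.018),'h34')
seg(im,plane(ci,Rc,p,im.shape,.064),white,*px(.543,-.346,.064),'jar')
for lo,hi in ((.055,.065),(.005,.03)):
    m=(np.abs(W[...,0]-.548)<.03)&(np.abs(W[...,1]+.2)<.03)&(W[...,2]>lo)&(W[...,2]<hi); Q=W[m]; print('drop',lo,len(Q),Q.mean(0).round(4),Q.min(0).round(4),Q.max(0).round(4))
m=(np.abs(W[...,0]-.548)<.06)&(np.abs(W[...,1]+.346)<.06)&(W[...,2]>.05); print('jarcloud',W[m].mean(0).round(4))
go(.543,-.346,.25)
E
python3 m1.py
```

```text
t: 1.52
tool_pos: [0.4687, -0.4135, 0.2701]
tool_rot: [-0.001, 1.0, 0.0, -0.0]
ft_force: [1.2, 0.5, 0.4]
finger_gap: 0.999
h74 5046 rect [ 0.4162 -0.3608] [0.1028 0.1022] 13.7 circ [ 0.4163 -0.3605] 0.1418 mean [ 0.4176 -0.3608]
h34 1890 rect [ 0.4112 -0.1985] [0.0617 0.0687] 12.6 circ [ 0.4117 -0.1991] 0.089 mean [ 0.4122 -0.1967]
jar 1837 rect [ 0.545  -0.3491] [0.0536 0.0544] 0.1 circ [ 0.5449 -0.3492] 0.0555 mean [ 0.5453 -0.3492]
drop 0.055 71 [ 0.5505 -0.2014  0.0602] [ 0.5462 -0.2048  0.0551] [ 0.5554 -0.1966  0.0637]
drop 0.005 160 [ 0.55   -0.209   0.0183] [ 0.5398 -0.2121  0.0056] [ 0.5612 -0.2021  0.03  ]
jarcloud [ 0.498  -0.3742  0.3458]
t 1.57 tcp [ 0.4689 -0.4133  0.2703] xaxis [ 1.     0.001 -0.   ] z [-0.     0.001 -1.   ] shift mm [ 74.2 -67.3  14.3] gap 1.0
```

```bash
python3 -m pendant '[[[0.038,-0.032,0.03,0,1],[0.038,-0.032,0.03,0,1],[0,0,0.04,0,1],[0,0,0.04,0,1],[0,0,0.03,0,1],[0,0,0,0,1]]]'; python3 - <<'E'
from h import *
go(.5445,-.349,.042)
E
```

```text
t: 2.33
tool_pos: [0.5435, -0.3482, 0.0983]
tool_rot: [-0.002, 1.0, 0.001, -0.002]
ft_force: [-0.4, 0.5, 0.8]
finger_gap: 1.001
t 2.33 tcp [ 0.5435 -0.3482  0.0983] xaxis [ 1.     0.001 -0.004] z [-0.004  0.003 -1.   ] shift mm [ 1.3  0.9 50.3] gap 1.001
```

Now I'll go down, grip, and lift slightly to check the hold.

```bash
python3 -m pendant '[[[0.001,0.001,0.025,0,1],[0,0,0.025,0,1],[0,0,0,0,1],[0,0,0,0,0.1],[0,0,0,0,-0.2],[0,0,0,0,-0.2],[0,0,0,0,-0.2],[0,0,0,0,-0.2]]]';python3 -m pendant '[[[0,0,-0.01,0,-0.2],[0,0,-0.02,0,-0.2],[0,0,0,0,-0.2]]]'; python3 - <<'E'
from h import *
go(.415,-.3605,.085)
E
```

```text
t: 3.32
tool_pos: [0.5465, -0.3504, 0.0512]
tool_rot: [-0.0, 1.0, 0.001, 0.0]
ft_force: [-1.0, 2.5, 5.3]
finger_gap: 0.645
t: 3.7
tool_pos: [0.5475, -0.352, 0.0828]
tool_rot: [0.001, 1.0, 0.0, 0.002]
ft_force: [0.5, 0.1, -2.4]
finger_gap: 0.648
t 3.7 tcp [ 0.5475 -0.352   0.0828] xaxis [1.    0.001 0.004] z [ 0.004 -0.003 -1.   ] shift mm [-132.5    8.4   -8.6] gap 0.648
```

```bash
python3 -m pendant '[[[-0.02,0.002,-0.01,0,-0.5],[-0.035,0.002,0,0,-0.5],[-0.035,0.002,0,0,-0.5],[-0.03,0.002,0,0,-0.5],[-0.012,0,0,0,-0.5],[0,0,0,0,-0.5],[0,0,0,0,-0.5]]]'; python3 - <<'E'
from h import *
go(.415,-.3605,.05)
im,d,ci,Rc,p=grab('wrist'); cv2.imwrite('pics/w3.png',im[...,::-1])
im,d,ci,Rc,p=grab('side'); cv2.imwrite('pics/s3.png',cv2.resize(im[200:320,160:380,::-1],None,fx=3,fy=3))
E
```

```text
t: 4.58
tool_pos: [0.416, -0.3589, 0.0906]
tool_rot: [0.0, 1.0, 0.001, 0.001]
ft_force: [0.1, 0.1, -1.8]
finger_gap: 0.643
t 4.58 tcp [ 0.416  -0.3589  0.0906] xaxis [1.    0.003 0.002] z [ 0.002 -0.    -1.   ] shift mm [-1.1  1.6 34.6] gap 0.643
```

View pics/w3.png

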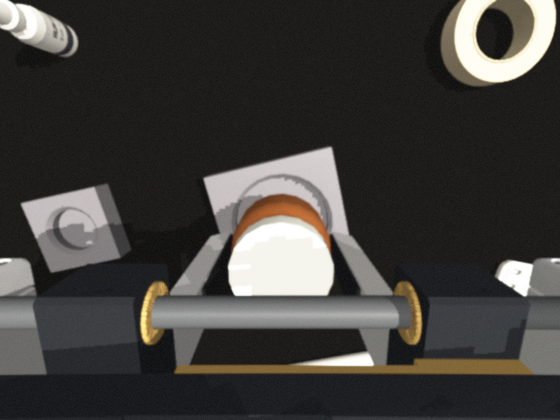

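View pics/s3.png

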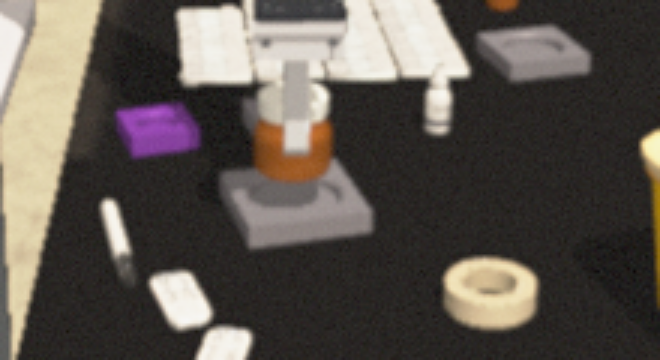

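```bash
python3 -m pendant '[[[0.001,0.001,0.01,0,-0.5],[0,0,0.01,0,-0.5],[0,0,0.006,0,-0.5],[0,0,0,0,-0.5],[0,0,0,0,-0.5]]]'; python3 -m pendant '[[[0,0,0.002,0,-0.5],[0,0,0,0,-0.5]]]';python3 -m pendant '[[[0,0,0.002,0,-0.5],[0,0,0,0,-0.5]]]'
```

```text
t: 5.3
tool_pos: [0.4152, -0.36, 0.0645]
tool_rot: [0.0, 1.0, 0.001, 0.0]
ft_force: [0.7, 0.1, -2.2]
finger_gap: 0.65
t: 5.55
tool_pos: [0.4152, -0.36, 0.0626]
tool_rot: [0.0, 1.0, 0.001, 0.0]
ft_force: [-0.3, 0.5, -1.6]
finger_gap: 0.646
t: 5.8
tool_pos: [0.4151, -0.3599, 0.0604]
tool_rot: [-0.0, 1.0, 0.001, -0.0]
ft_force: [-0.5, -0.6, -1.4]
finger_gap: 0.65
```

```bash
python3 -m pendant '[[[0,0,0.001,0,-0.5],[0,0,0,0,-0.5]]]'; python3 -m pendant '[[[0,0,0.001,0,-0.5],[0,0,0,0,-0.5]]]'
```

```text
t: 6.05
tool_pos: [0.4151, -0.3599, 0.0594]
tool_rot: [-0.0, 1.0, 0.001, -0.0]
ft_force: [0.2, -0.1, -2.1]
finger_gap: 0.645
t: 6.3
tool_pos: [0.4152, -0.36, 0.0591]
tool_rot: [0.0, 1.0, 0.001, 0.0]
ft_force: [-0.6, 1.1, 5.6]
finger_gap: 0.644
```

Floor contact at z 0.059 as predicted. Release and lift.

```bash
python3 -m pendant '[[[0,0,0,0,0.45],[0,0,0,0,0.6],[0,0,0,0,0.9],[0,0,-0.02,0,1],[0,0,-0.04,0,1],[0,0,-0.04,0,1],[0.02,-0.02,0,0,1],[0,0,0,0,1]]]'; python3 - <<'E'
from h import *
im,d,ci,Rc,p=grab('wrist'); cv2.imwrite('pics/w4.png',im[...,::-1]); W=cloud(d,ci,Rc,p)
go(.550,-.201,.034)
for lo,hi in ((.055,.065),(.005,.03)):
    m=(np.abs(W[...,0]-.548)<.03)&(np.abs(W[...,1]+.2)<.03)&(W[...,2]>lo)&(W[...,2]<hi); Q=W[m]; print('drop',lo,len(Q),Q.mean(0).round(4),Q.min(0).round(4),Q.max(0).round(4))
E
```

```text
t: 7.3
tool_pos: [0.4369, -0.3382, 0.1589]
tool_rot: [-0.0, 1.0, 0.003, 0.001]
ft_force: [-0.6, 0.3, 0.2]
finger_gap: 1.003
t 7.35 tcp [ 0.4354 -0.3393  0.1583] xaxis [ 1.     0.003 -0.   ] z [-0.  0. -1.] shift mm [ 115.1 -137.9  118.4] gap 0.999
drop 0.055 171 [ 0.5496 -0.2015  0.0601] [ 0.5449 -0.2052  0.055 ] [ 0.5547 -0.1965  0.0642]
drop 0.005 311 [ 0.5477 -0.2085  0.0186] [ 0.5392 -0.2118  0.0051] [ 0.5599 -0.1983  0.0299]
```

View pics/w4.png

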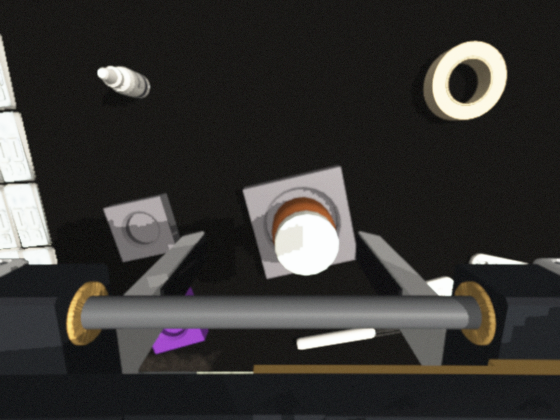

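Jar is seated in holder_74. Next, the dropper bottle.

```bash
python3 -m pendant '[[[0.02,-0.028,0,0,0.3],[0.03,-0.035,0,0,0.3],[0.03,-0.035,0,0,0.3],[0.03,-0.035,0,0,0.3],[0.004,-0.004,0.02,0,0.3],[0,0,0.02,0,0.3],[0,0,0,0,0.3],[0,0,0,0,0.3]]]'; python3 - <<'E'
from h import *
im,d,ci,Rc,p=grab('wrist'); cv2.imwrite('pics/w5.png',im[...,::-1]); W=cloud(d,ci,Rc,p)
go(.5495,-.2015,.034)
for lo,hi in ((.055,.065),(.005,.03)):
    m=(np.abs(W[...,0]-.548)<.03)&(np.abs(W[...,1]+.2)<.022)&(W[...,2]>lo)&(W[...,2]<hi); Q=W[m]; print('drop',lo,len(Q),Q.mean(0).round(4),Q.min(0).round(4),Q.max(0).round(4))
E
```

```text
t: 8.35
tool_pos: [0.5486, -0.2038, 0.1186]
tool_rot: [0.0, 1.0, -0.0, -0.0]
ft_force: [-0.6, 0.5, -0.1]
finger_gap: 0.647
t 8.4 tcp [ 0.549  -0.2037  0.119 ] xaxis [1.    0.    0.001] z [ 0.001 -0.001 -1.   ] shift mm [ 0.4 -2.3 79. ] gap 0.652
drop 0.055 145 [ 0.5515 -0.1998  0.0604] [ 0.5462 -0.2042  0.0551] [ 0.5555 -0.1952  0.0643]
drop 0.005 140 [ 0.5591 -0.2004  0.0186] [ 0.5524 -0.2104  0.0054] [ 0.5614 -0.1896  0.0299]
```

View pics/w5.png

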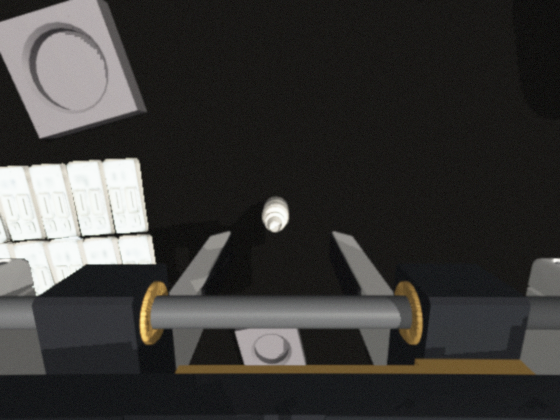

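```bash
python3 -m pendant '[[[0.001,-0.003,0.03,0,0.2],[0,0,0.03,0,0.2],[0,0,0.019,0,0.2],[0,0,0,0,0.2],[0,0,0,0,-0.3],[0,0,0,0,-0.6],[0,0,0,0,-0.8],[0,0,0,0,-0.8]]]';python3 -m pendant '[[[0,0,0,0,-0.8],[0,0,0,0,-0.8]]]'; python3 -m pendant '[[[0,0,-0.01,0,-0.8],[0,0,-0.02,0,-0.8],[0,0,-0.01,0,-0.8],[0,0,0,0,-0.8]]]'; python3 - <<'E'
from h import *
go(.410,-.1955,.09)
E
```

```text
t: 9.4
tool_pos: [0.5503, -0.1999, 0.04]
tool_rot: [0.0, 1.0, 0.001, 0.0]
ft_force: [-0.1, 0.5, 2.0]
finger_gap: 0.229
t: 9.65
tool_pos: [0.5503, -0.1999, 0.0399]
tool_rot: [0.0, 1.0, 0.001, 0.0]
ft_force: [-0.2, 0.6, 4.4]
finger_gap: 0.229
t: 10.15
tool_pos: [0.5505, -0.2, 0.0803]
tool_rot: [0.0, 1.0, 0.001, 0.001]
ft_force: [0.8, 0.0, 0.4]
finger_gap: 0.223
t 10.15 tcp [ 0.5505 -0.2     0.0803] xaxis [1.    0.001 0.002] z [ 0.002 -0.001 -1.   ] shift mm [-140.5   -4.6  -15.9] gap 0.223
```

```bash
python3 -m pendant '[[[-0.02,-0.001,-0.005,0,-0.8],[-0.035,-0.001,-0.005,0,-0.8],[-0.035,-0.001,0,0,-0.8],[-0.01,-0.001,0,0,-0.8],[0,0,0,0,-0.8],[0,0,0,0,-0.8]]]'; python3 - <<'E'
from h import *
im,d,ci,Rc,p=grab('wrist'); cv2.imwrite('pics/w6.png',im[...,::-1]); W=cloud(d,ci,Rc,p)
im2,_,_,_,_=grab('side'); cv2.imwrite('pics/s6.png',cv2.resize(im2[200:320,160:380,::-1],None,fx=3,fy=3))
go(.410,-.1955,.09); 
P=plane(ci,Rc,p,im.shape,.018)
for z in (210,260,310):
  for u in (230,280,330): print((u,z),P[z,u].round(3),end=' ')
np.savez('w6.npz',im=im,W=W,P=P)
E
```

```text
t: 10.9
tool_pos: [0.4518, -0.196, 0.0894]
tool_rot: [0.0, 1.0, 0.001, 0.001]
ft_force: [0.9, 0.3, 0.6]
finger_gap: 0.223
t 11.0 tcp [ 0.4514 -0.1959  0.0894] xaxis [1.    0.002 0.001] z [ 0.001 -0.    -1.   ] shift mm [-41.4  -0.5  -6.7] gap 0.227
(230, 210) [ 0.463 -0.158  0.018] (280, 210) [ 0.463 -0.196  0.018] (330, 210) [ 0.463 -0.235  0.018] (230, 260) [ 0.421 -0.156  0.018] (280, 260) [ 0.422 -0.196  0.018] (330, 260) [ 0.422 -0.237  0.018] (230, 310) [ 0.376 -0.154  0.018] (280, 310) [ 0.376 -0.196  0.018] (330, 310) [ 0.377 -0.239  0.018]
```

View pics/w6.png

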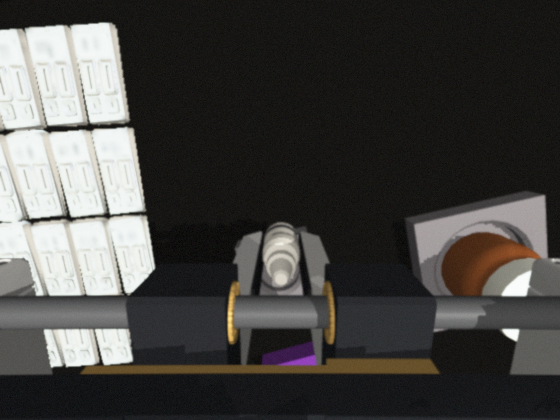

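View pics/s6.png

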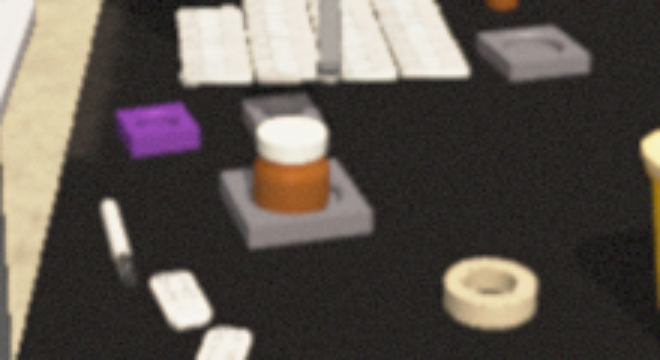

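```bash
python3 - <<'E'
from h import *
for f in ('w2','top0'):
  z=np.load(f+'.npz');W=z['W'];im=z['im'].astype(int)
  for n,x,y,r in (('h34',.41,-.197,.05),('h74',.416,-.36,.065)):
    m=(np.abs(W[...,0]-x)<r)&(np.abs(W[...,1]-y)<r)&(W[...,2]>.0145)&(W[...,2]<.026)&(im.min(-1)>50)
    n_,l,st,c=cv2.connectedComponentsWithStats(m.astype(np.uint8)); k=1+int(np.argmax(st[1:,4])); Q=W[l==k]
    r=cv2.minAreaRect(Q[:,:2].astype(np.float32)); print(f,n,len(Q),np.round(r[0],4),np.round(r[1],4),round(r[2],1),Q[:,2].mean().round(4))
    m=(np.abs(W[...,0]-x)<.04)&(np.abs(W[...,1]-y)<.04)&(W[...,2]>.004)&(W[...,2]<.0115)&(im.min(-1)>50)
    n_,l,st,c=cv2.connectedComponentsWithStats(m.astype(np.uint8)); k=1+int(np.argmax(st[1:,4])); Q=W[l==k]; e=cv2.minEnclosingCircle(Q[:,:2].astype(np.float32)); print('   well',len(Q),Q.mean(0).round(4),np.round(e[0],4),e[1]*2)
E
```

```text
w2 h34 1313 [ 0.4095 -0.1956] [0.0591 0.0601] 12.4 0.0181
   well 382 [ 0.408  -0.1929  0.0086] [ 0.4082 -0.1938] 0.033157192170619965
w2 h74 2758 [ 0.4153 -0.3601] [0.0995 0.0992] 13.7 0.0182
   well 1968 [ 0.4144 -0.3596  0.0085] [ 0.4144 -0.3598] 0.07388349622488022
top0 h34 159 [ 0.4086 -0.1932] [0.0587 0.059 ] 12.0 0.0194
   well 48 [ 0.409  -0.1946  0.0079] [ 0.4084 -0.1904] 0.040365032851696014
top0 h74 340 [ 0.4145 -0.3579] [0.0987 0.0998] 13.8 0.0191
   well 210 [ 0.4168 -0.36    0.0077] [ 0.4182 -0.3592] 0.07971156388521194
```

```bash
python3 -m pendant '[[[-0.02,0,0,0,-0.8],[-0.02,-0.001,0,0,-0.8],[-0.002,0,0.01,0,-0.8],[0,0,0.005,0,-0.8],[0,0,0,0,-0.8],[0,0,0,0,-0.8]]]'; python3 - <<'E'
from h import *
go(.409,-.195,.042)
im,d,ci,Rc,p=grab('wrist'); cv2.imwrite('pics/w7.png',im[...,::-1])
E
```

```text
t: 11.75
tool_pos: [0.4087, -0.195, 0.0743]
tool_rot: [0.0, 1.0, 0.001, 0.0]
ft_force: [0.5, -0.3, -0.4]
finger_gap: 0.222
t 11.75 tcp [ 0.4087 -0.195   0.0743] xaxis [1.    0.002 0.   ] z [ 0. -0. -1.] shift mm [ 0.3  0.  26.3] gap 0.222
```

View pics/w7.png

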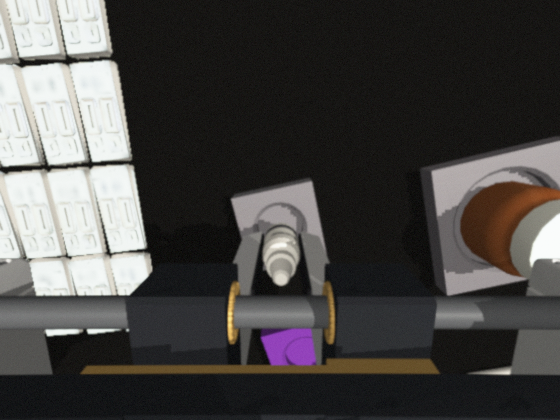

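The dropper bottle at (281,250) is over the grey well, with the well's far rim at about (277,208). Lowering now.

```bash
python3 -m pendant '[[[0,0,0.01,0,-0.8],[0,0,0.009,0,-0.8],[0,0,0.003,0,-0.8],[0,0,0,0,-0.8],[0,0,0,0,-0.8]]]'; python3 -m pendant '[[[0,0,0.002,0,-0.8],[0,0,0,0,-0.8]]]';python3 -m pendant '[[[0,0,0.001,0,-0.8],[0,0,0,0,-0.8]]]';python3 -m pendant '[[[0,0,0.001,0,-0.8],[0,0,0,0,-0.8]]]'
```

```text
t: 12.42
tool_pos: [0.408, -0.195, 0.0526]
tool_rot: [0.0, 1.0, 0.001, 0.0]
ft_force: [-0.2, 0.0, -0.9]
finger_gap: 0.222
t: 12.68
tool_pos: [0.408, -0.1949, 0.0505]
tool_rot: [0.0, 1.0, 0.001, 0.0]
ft_force: [0.3, -0.6, -0.4]
finger_gap: 0.225
t: 12.92
tool_pos: [0.408, -0.195, 0.0495]
tool_rot: [-0.0, 1.0, 0.001, 0.0]
ft_force: [0.2, -0.1, -1.1]
finger_gap: 0.228
t: 13.18
tool_pos: [0.408, -0.195, 0.0484]
tool_rot: [-0.0, 1.0, 0.001, -0.0]
ft_force: [0.3, 0.1, -0.4]
finger_gap: 0.229
```

```bash
python3 -m pendant '[[[0,0,0.001,0,-0.8],[0,0,0,0,-0.8]]]';python3 -m pendant '[[[0,0,0.0005,0,-0.8],[0,0,0,0,-0.8]]]'
```

```text
t: 13.42
tool_pos: [0.408, -0.195, 0.0479]
tool_rot: [0.0, 1.0, 0.001, 0.0]
ft_force: [0.4, 0.3, 6.0]
finger_gap: 0.225
t: 13.68
tool_pos: [0.408, -0.1949, 0.0478]
tool_rot: [0.0, 1.0, 0.001, 0.0]
ft_force: [-0.8, 0.2, 12.4]
finger_gap: 0.225
```

```bash
python3 -m pendant '[[[0,0,0,0,-0.5],[0,0,0,0,-0.3],[0,0,0,0,0],[0,0,-0.02,0,0],[0,0,-0.04,0,0],[0,0,-0.05,0,0],[0.01,-0.03,-0.05,0,0],[0.01,-0.05,-0.03,0,0.3]]]'; python3 -m pendant '[[[0.01,-0.06,0,0,0.3],[0.01,-0.06,0,0,0.3],[0.01,-0.06,0,0,0.3],[0.01,-0.06,0,0,0.3],[0.01,-0.06,0,0,0.3],[0,-0.04,0,0,0.3],[0,0,0,0,0.3],[0,0,0,0,0.3]]]'; cat > m2.py <<'E'
from h import *
import sys
n=sys.argv[1]
im,d,ci,Rc,p=grab('wrist'); cv2.imwrite(f'pics/{n}.png',im[...,::-1]); W=cloud(d,ci,Rc,p); np.savez(n+'.npz',im=im,W=W)
im=im.astype(int)
def blk(nm,x,y,r):
    m=(np.abs(W[...,0]-x)<r)&(np.abs(W[...,1]-y)<r)&(W[...,2]>.0145)&(W[...,2]<.024)&(im.min(-1)>50)
    if m.sum()<50: print(nm,'unseen');return
    n_,l,st,c=cv2.connectedComponentsWithStats(m.astype(np.uint8)); k=1+int(np.argmax(st[1:,4])); Q=W[l==k]
    q=cv2.minAreaRect(Q[:,:2].astype(np.float32)); print(nm,len(Q),np.round(q[0],4),np.round(q[1],4),round(q[2],1))
def pts(nm,x,y,lo,hi,r=.04):
    m=(np.abs(W[...,0]-x)<r)&(np.abs(W[...,1]-y)<r)&(W[...,2]>lo)&(W[...,2]<hi); Q=W[m]
    if len(Q)<10: print(nm,'unseen');return
    e=cv2.minEnclosingCircle(Q[:,:2].astype(np.float32)); print(nm,lo,len(Q),'mean',Q.mean(0).round(4),'circ',np.round(e[0],4),round(e[1]*2,4),'min',Q.min(0).round(4),'max',Q.max(0).round(4))
blk('h47',.415,.302,.055); blk('h60',.667,-.036,.06)
pts('reagcap',.565,.296,.125,.138); pts('vialcap',.657,.128,.064,.076,.03)
go(.565,.296,.112)
E
python3 m2.py w8
```

```text
t: 14.68
tool_pos: [0.4289, -0.1156, 0.2393]
tool_rot: [0.001, 1.0, -0.001, 0.002]
ft_force: [0.5, -0.1, -0.4]
finger_gap: 0.574
t: 15.68
tool_pos: [0.4773, 0.2239, 0.2366]
tool_rot: [0.001, 1.0, 0.0, -0.0]
ft_force: [-0.5, -0.1, -0.4]
finger_gap: 0.649
h47 1530 [0.4158 0.3012] [0.0725 0.0723] 12.0
h60 2771 [ 0.6614 -0.0378] [0.0767 0.0872] 15.3
reagcap 0.125 722 mean [0.5675 0.2956 0.1318] circ [0.5675 0.2964] 0.0244 min [0.556  0.2845 0.1252] max [0.5794 0.3085 0.1344]
vialcap 0.064 901 mean [0.6564 0.1282 0.07  ] circ [0.6594 0.1276] 0.0323 min [0.6434 0.1121 0.0641] max [0.6681 0.1432 0.0727]
t 15.72 tcp [0.4775 0.2233 0.2368] xaxis [ 1.    -0.001 -0.001] z [-0.001 -0.001 -1.   ] shift mm [ 87.5 -72.9 118.6] gap 0.651
```

View pics/w8.png

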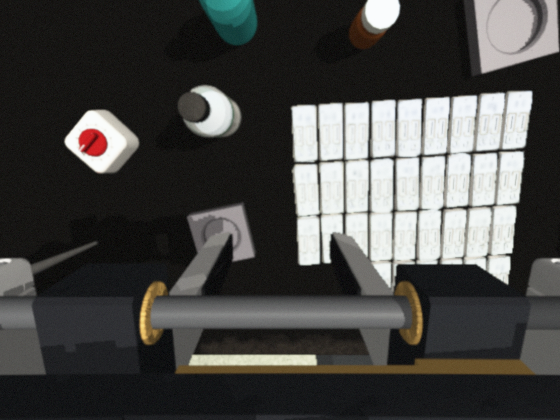

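Wrist view: the clear bottle with the black cap is at (192,107) and the teal decoy at (232,10). The match is clear. Approaching.

```bash
python3 -m pendant '[[[0.02,-0.015,0,0,0.2],[0.035,-0.03,0,0,0.2],[0.03,-0.026,0,0,0.2],[0.005,-0.002,0.015,0,0.2],[0,0,0.015,0,0.2],[0,0,0,0,0.2],[0,0,0,0,0.2]]]'; python3 m2.py w9
```

```text
t: 16.6
tool_pos: [0.5671, 0.2974, 0.2073]
tool_rot: [0.0, 1.0, 0.0, -0.0]
ft_force: [0.1, 0.8, -0.5]
finger_gap: 0.601
h47 561 [0.4474 0.3076] [0.0189 0.0734] 2.6
h60 899 [ 0.6566 -0.001 ] [0.0848 0.0138] 15.2
reagcap 0.125 700 mean [0.5683 0.2966 0.1319] circ [0.5677 0.2967] 0.0242 min [0.5564 0.2848 0.1251] max [0.5793 0.3084 0.1341]
vialcap 0.064 1114 mean [0.6603 0.1288 0.07  ] circ [0.6601 0.1276] 0.0334 min [0.6446 0.111  0.0641] max [0.6762 0.144  0.0729]
t 16.65 tcp [0.5673 0.2977 0.2076] xaxis [1.    0.001 0.001] z [ 0.001  0.    -1.   ] shift mm [-2.4  1.8 89.6] gap 0.606
```

View pics/w9.png

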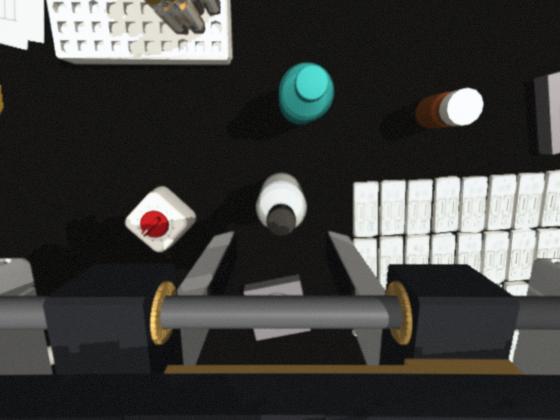

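```bash
python3 -m pendant '[[[0.001,0.001,0.03,0,0.2],[0,0,0.03,0,0.2],[0,0,0.02,0,0.2],[0,0,0.008,0,0.2],[0,0,0,0,0.2],[0,0,0,0,-0.2],[0,0,0,0,-0.5],[0,0,0,0,-0.8]]]';python3 -m pendant '[[[0,0,0,0,-0.8],[0,0,0,0,-0.8],[0,0,0,0,-0.8]]]'; python3 -m pendant '[[[0,0,-0.005,0,-0.8],[0,0,-0.015,0,-0.8],[0,0,-0.02,0,-0.8],[0,0,-0.01,0,-0.8],[0,0,0,0,-0.8]]]'; python3 m2.py w10
```

```text
t: 17.65
tool_pos: [0.5687, 0.2974, 0.1195]
tool_rot: [-0.0, 1.0, 0.001, 0.0]
ft_force: [-0.5, 0.3, 0.6]
finger_gap: 0.316
t: 18.02
tool_pos: [0.5686, 0.2973, 0.1193]
tool_rot: [-0.0, 1.0, 0.001, 0.0]
ft_force: [-0.4, -0.5, 3.5]
finger_gap: 0.25
t: 18.65
tool_pos: [0.5689, 0.2975, 0.1701]
tool_rot: [-0.0, 1.0, 0.001, 0.001]
ft_force: [-0.8, 0.8, -1.7]
finger_gap: 0.25
h47 1205 [0.4031 0.2986] [0.0467 0.0721] 11.7
h60 unseen
reagcap 0.125 479 mean [0.5863 0.2968 0.1335] circ [0.5725 0.2967] 0.0464 min [0.5722 0.2736 0.125 ] max [0.5917 0.3198 0.138 ]
vialcap 0.064 1485 mean [0.6599 0.1293 0.0699] circ [0.6597 0.1279] 0.0338 min [0.6439 0.1119 0.064 ] max [0.6759 0.1444 0.0732]
t 18.7 tcp [0.5684 0.2972 0.1692] xaxis [1.    0.001 0.   ] z [ 0.  0. -1.] shift mm [-3.4  1.2 51.2] gap 0.25
```

```bash
python3 -m pendant '[[[0,0.015,0,0,-0.8],[0,0.03,0,0,-0.8],[0,0.045,0,0,-0.8],[0,0.05,0,0,-0.8],[0,0.05,0,0,-0.8],[0,0.05,0,0,-0.8],[0,0.045,0,0,-0.8],[0,0.03,0,0,-0.8]]]';python3 -m pendant '[[[0,0.015,0,0,-0.8],[0,0,0,0,-0.8],[0,0,0,0,-0.8],[0,0,0,0,-0.8]]]'; python3 m2.py w11
```

```text
t: 19.7
tool_pos: [0.5675, -0.0221, 0.1684]
tool_rot: [0.001, 1.0, -0.001, -0.001]
ft_force: [1.0, 0.9, -0.9]
finger_gap: 0.254
t: 20.2
tool_pos: [0.5689, -0.0309, 0.1689]
tool_rot: [-0.0, 1.0, 0.002, -0.0]
ft_force: [-0.1, 0.1, -0.4]
finger_gap: 0.249
h47 unseen
h60 5101 [ 0.6659 -0.0364] [0.0858 0.0851] 15.2
reagcap unseen
vialcap 0.064 1456 mean [0.6599 0.1255 0.07  ] circ [0.6599 0.1265] 0.0326 min [0.6442 0.1108 0.0641] max [0.6758 0.1424 0.0725]
t 20.25 tcp [ 0.5688 -0.0312  0.1689] xaxis [ 1.     0.003 -0.   ] z [-0.     0.001 -1.   ] shift mm [  -2.7 -327.2   51.1] gap 0.249
```

View pics/w11.png

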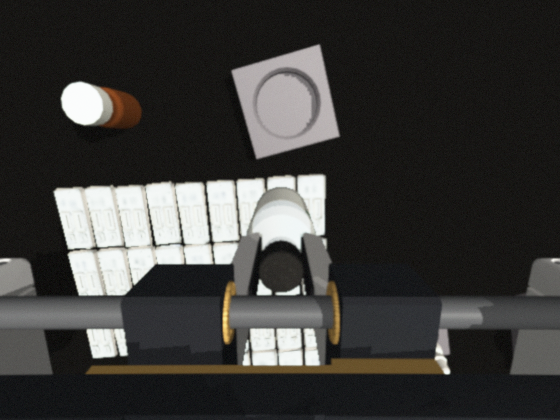

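```bash
python3 -m pendant '[[[0.015,0.002,0,0,-0.8],[0.03,0.002,0,0,-0.8],[0.03,0.001,0,0,-0.8],[0.015,0,0,0,-0.8],[0.007,0,0.005,0,-0.8],[0,0,0.01,0,-0.8],[0,0,0,0,-0.8],[0,0,0,0,-0.8]]]'; python3 m2.py w12; python3 - <<'E'
from h import *
go(.666,-.0364,.1213)
E
```

```text
t: 21.25
tool_pos: [0.6652, -0.0377, 0.1539]
tool_rot: [0.0, 1.0, 0.001, -0.0]
ft_force: [0.4, -0.2, -1.5]
finger_gap: 0.25
h47 unseen
h60 3098 [ 0.6654 -0.0364] [0.0852 0.0851] 15.3
reagcap unseen
vialcap 0.064 1306 mean [0.6608 0.1252 0.0698] circ [0.6604 0.1267] 0.0337 min [0.6443 0.1102 0.064 ] max [0.6761 0.143  0.0726]
t 21.3 tcp [ 0.6655 -0.0377  0.1542] xaxis [1.    0.001 0.   ] z [ 0. -0. -1.] shift mm [-100.2 -333.8   36.2] gap 0.25
t 21.3 tcp [ 0.6655 -0.0377  0.1542] xaxis [1.    0.001 0.   ] z [ 0. -0. -1.] shift mm [ 0.5 -1.3 26.9] gap 0.25
```

View pics/w12.png

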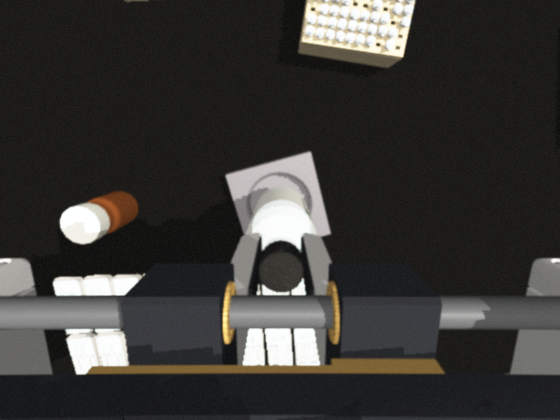

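```bash
python3 -m pendant '[[[0,-0.001,0.01,0,-0.8],[0,0,0.008,0,-0.8],[0,0,0.004,0,-0.8],[0,0,0,0,-0.8],[0,0,0,0,-0.8]]]'; python3 -m pendant '[[[0,0,0.002,0,-0.8],[0,0,0,0,-0.8]]]';python3 -m pendant '[[[0,0,0.001,0,-0.8],[0,0,0,0,-0.8]]]'
```

```text
t: 21.92
tool_pos: [0.666, -0.0367, 0.1321]
tool_rot: [0.0, 1.0, 0.001, 0.0]
ft_force: [-0.1, 0.4, -1.3]
finger_gap: 0.25
t: 22.18
tool_pos: [0.6657, -0.0367, 0.13]
tool_rot: [0.0, 1.0, 0.001, -0.0]
ft_force: [0.8, 0.1, -1.5]
finger_gap: 0.25
t: 22.42
tool_pos: [0.6658, -0.0367, 0.1289]
tool_rot: [-0.0, 1.0, 0.001, -0.0]
ft_force: [-0.0, -0.0, -2.0]
finger_gap: 0.251
```

```bash
python3 -m pendant '[[[0,0,0.001,0,-0.8],[0,0,0,0,-0.8]]]';python3 -m pendant '[[[0,0,0.001,0,-0.8],[0,0,0,0,-0.8]]]'
```

```text
t: 22.68
tool_pos: [0.6657, -0.0367, 0.1279]
tool_rot: [-0.0, 1.0, 0.001, -0.0]
ft_force: [-0.2, 0.2, -0.5]
finger_gap: 0.25
t: 22.92
tool_pos: [0.6659, -0.0367, 0.1273]
tool_rot: [0.0, 1.0, 0.001, 0.0]
ft_force: [-0.2, 0.5, 1.8]
finger_gap: 0.252
```

```bash
python3 -m pendant '[[[0,0,0,0,-0.4],[0,0,0,0,-0.2],[0,0,0,0,0],[0,0,-0.02,0,0],[0,0,-0.03,0,0],[0,0,-0.02,0,0.2],[0,-0.02,0,0,0.2],[0,-0.04,0,0,0.2]]]'; python3 -m pendant '[[[0,-0.05,0,0,0.2],[-0.005,-0.05,0,0,0.2],[0,-0.004,0.02,0,0.2],[0,0,0.02,0,0.2],[0,0,0.02,0,0.2],[0,0,0,0,0.2],[0,0,0,0,0.2]]]'; python3 m2.py w13; python3 - <<'E'
from h import *
go(.660,.127,.045)
E
```

```text
t: 23.92
tool_pos: [0.6653, 0.0231, 0.1962]
tool_rot: [0.0, 1.0, -0.001, -0.0]
ft_force: [0.9, 0.9, -0.7]
finger_gap: 0.597
t: 24.8
tool_pos: [0.6605, 0.1283, 0.137]
tool_rot: [-0.0, 1.0, 0.001, -0.0]
ft_force: [-0.1, -1.1, -0.2]
finger_gap: 0.599
h47 unseen
h60 3902 [ 0.6659 -0.037 ] [0.0865 0.0865] 15.2
reagcap unseen
vialcap 0.064 1340 mean [0.6608 0.1274 0.0701] circ [0.6601 0.1274] 0.0328 min [0.6444 0.1117 0.064 ] max [0.6762 0.1427 0.0722]
t 24.85 tcp [0.6609 0.1281 0.1375] xaxis [1.    0.002 0.001] z [ 0.001  0.001 -1.   ] shift mm [ -95.6 -168.1   19.5] gap 0.599
t 24.85 tcp [0.6609 0.1281 0.1375] xaxis [1.    0.002 0.001] z [ 0.001  0.001 -1.   ] shift mm [-1.   1.1 86.5] gap 0.599
```

View pics/w13.png

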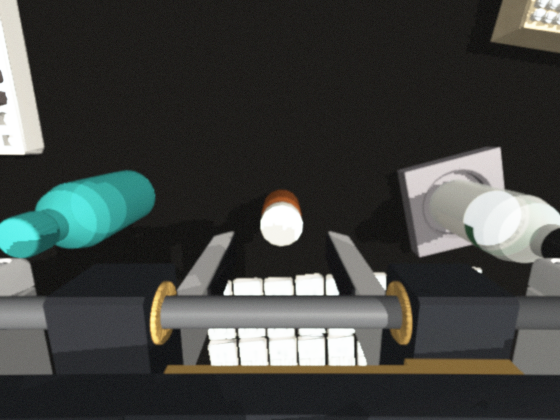

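```bash
python3 -m pendant '[[[0,0.001,0.03,0,0.2],[0,0,0.03,0,0.2],[0,0,0.02,0,0.2],[0,0,0.006,0,0.2],[0,0,0,0,0.2],[0,0,0,0,-0.2],[0,0,0,0,-0.5],[0,0,0,0,-0.8]]]';python3 -m pendant '[[[0,0,0,0,-0.8],[0,0,0,0,-0.8]]]'; python3 -m pendant '[[[0,0,-0.005,0,-0.8],[0,0,-0.02,0,-0.8],[0,0,-0.03,0,-0.8],[0,0,-0.03,0,-0.8],[0,0,0,0,-0.8]]]'
```

```text
t: 25.85
tool_pos: [0.6612, 0.1266, 0.0518]
tool_rot: [-0.0, 1.0, 0.001, 0.001]
ft_force: [-0.1, -0.1, 1.8]
finger_gap: 0.359
t: 26.1
tool_pos: [0.6612, 0.1265, 0.0517]
tool_rot: [-0.0, 1.0, 0.001, 0.001]
ft_force: [0.1, 0.7, 4.7]
finger_gap: 0.364
t: 26.72
tool_pos: [0.6628, 0.1266, 0.1396]
tool_rot: [-0.001, 1.0, 0.001, 0.003]
ft_force: [0.7, 0.8, -1.0]
finger_gap: 0.359
```

```bash
python3 -m pendant '[[[-0.02,-0.005,0,0,-0.8],[-0.04,-0.02,0,0,-0.8],[-0.045,-0.04,0,0,-0.8],[-0.045,-0.04,0,0,-0.8],[-0.03,-0.03,0,0,-0.8],[-0.015,-0.035,0,0,-0.8],[0,0,0,0,-0.8],[0,0,0,0,-0.8]]]'; python3 m2.py w14; python3 - <<'E'
from h import *
go(.4156,.3012,.0537)
E
```

```text
t: 27.72
tool_pos: [0.4655, 0.295, 0.1356]
tool_rot: [0.001, 1.0, 0.0, -0.0]
ft_force: [-0.2, -0.9, -0.3]
finger_gap: 0.358
h47 174 [0.4408 0.3285] [0.012  0.0291] 12.1
h60 unseen
reagcap unseen
vialcap unseen
t 27.77 tcp [0.4659 0.2945 0.1356] xaxis [ 1.    -0.001 -0.   ] z [-0.    -0.001 -1.   ] shift mm [99.1 -1.6 17.6] gap 0.36
t 27.77 tcp [0.4659 0.2945 0.1356] xaxis [ 1.    -0.001 -0.   ] z [-0.    -0.001 -1.   ] shift mm [-50.3  -6.8  75.9] gap 0.36
```

View pics/w14.png

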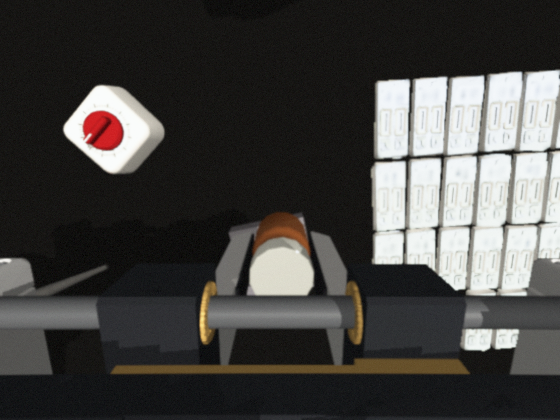

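```bash
python3 -m pendant '[[[-0.015,-0.002,0.01,0,-0.8],[-0.02,-0.003,0.02,0,-0.8],[-0.014,-0.002,0.01,0,-0.8],[0,0,0.01,0,-0.8],[0,0,0,0,-0.8],[0,0,0,0,-0.8]]]'; python3 m2.py w15; python3 - <<'E'
from h import *
go(.4160,.3012,.0537)
E
```

```text
t: 28.52
tool_pos: [0.4177, 0.3027, 0.0862]
tool_rot: [-0.0, 1.0, -0.0, 0.001]
ft_force: [0.2, -0.2, -0.9]
finger_gap: 0.356
h47 3201 [0.4247 0.3032] [0.0543 0.072 ] 11.9
h60 unseen
reagcap unseen
vialcap unseen
t 28.57 tcp [0.4175 0.3028 0.0863] xaxis [ 1.    -0.     0.001] z [ 0.001  0.    -1.   ] shift mm [147.5   6.8 -31.5] gap 0.36
t 28.57 tcp [0.4175 0.3028 0.0863] xaxis [ 1.    -0.     0.001] z [ 0.001  0.    -1.   ] shift mm [-1.6  1.7 26.6] gap 0.36
```

View pics/w15.png

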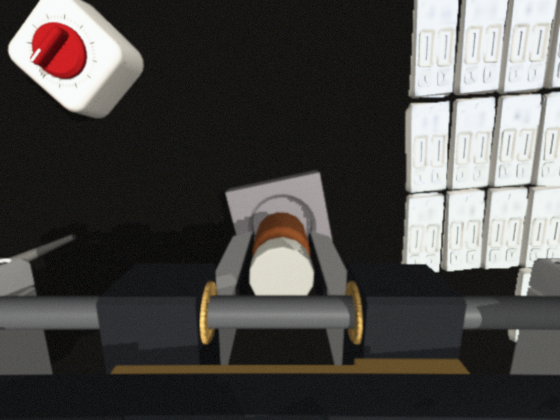

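```bash
python3 -m pendant '[[[-0.001,0.0015,0.008,0,-0.8],[0,0,0.01,0,-0.8],[0,0,0.004,0,-0.8],[0,0,0,0,-0.8],[0,0,0,0,-0.8]]]'; python3 -m pendant '[[[0,0,0.002,0,-0.8],[0,0,0,0,-0.8]]]';python3 -m pendant '[[[0,0,0.001,0,-0.8],[0,0,0,0,-0.8]]]'
```

```text
t: 29.2
tool_pos: [0.4155, 0.3017, 0.064]
tool_rot: [-0.0, 1.0, 0.001, 0.0]
ft_force: [-0.2, 0.5, -0.8]
finger_gap: 0.359
t: 29.45
tool_pos: [0.4154, 0.3016, 0.062]
tool_rot: [-0.0, 1.0, 0.001, 0.0]
ft_force: [0.5, 0.1, -0.2]
finger_gap: 0.364
t: 29.7
tool_pos: [0.4154, 0.3015, 0.0609]
tool_rot: [0.0, 1.0, 0.001, -0.0]
ft_force: [-0.7, -0.0, -0.8]
finger_gap: 0.362
```

```bash
python3 -m pendant '[[[0,0,0.001,0,-0.8],[0,0,0,0,-0.8]]]';python3 -m pendant '[[[0,0,0.0005,0,-0.8],[0,0,0,0,-0.8]]]'
```

```text
t: 29.95
tool_pos: [0.4154, 0.3015, 0.0599]
tool_rot: [0.0, 1.0, 0.001, -0.0]
ft_force: [0.3, 0.9, -0.1]
finger_gap: 0.36
t: 30.2
tool_pos: [0.4155, 0.3016, 0.0597]
tool_rot: [-0.0, 1.0, 0.001, 0.0]
ft_force: [-1.2, -0.1, 3.2]
finger_gap: 0.362
```

Contact. Release, retreat and check everything from above and from the side.

```bash
python3 -m pendant '[[[0,0,0,0,-0.2],[0,0,0,0,0],[0,0,0,0,0.2],[0,0,-0.02,0,0.2],[0,0,-0.04,0,0.2],[0,0,-0.05,0,0.2],[0,0,-0.05,0,0.2],[0,0,0,0,0.2]]]';  python3 -m pendant '[[[-0.02,0,-0.03,0,0.2],[-0.02,0,-0.03,0,0.2],[0,0,0,0,0.2],[0,0,0,0,0.2]]]'; python3 m2.py w16; python3 - <<'E'
from h import *
W16=np.load('w16.npz')['W']
m=(np.abs(W16[...,0]-.416)<.03)&(np.abs(W16[...,1]-.302)<.03)&(W16[...,2]>.07)&(W16[...,2]<.09); Q=W16[m]; print('vial',len(Q),np.round(cv2.minEnclosingCircle(Q[:,:2].astype(np.float32))[0],4),np.median(Q[:,2]).round(4))
im,d,ci,Rc,p=grab('top'); W=cloud(d,ci,Rc,p); cv2.imwrite('pics/top9.png',cv2.resize(im[130:285,120:420,::-1],None,fx=2.6,fy=2.6,interpolation=cv2.INTER_CUBIC))
W0=np.load('top0.npz')['W']
def c(nm,W,x,y,lo,hi,r=.035):
    m=(np.abs(W[...,0]-x)<r)&(np.abs(W[...,1]-y)<r)&(W[...,2]>lo)&(W[...,2]<hi); Q=W[m]
    if len(Q)<3: print(nm,len(Q)); return
    print(nm,len(Q),'mean',Q.mean(0).round(4),'mid',((Q.min(0)+Q.max(0))/2).round(4))
c('jar',W,.415,-.36,.06,.09);c('drop',W,.409,-.195,.05,.08,.025);c('reag',W,.666,-.037,.125,.16,.03);c('vial',W,.416,.302,.065,.09)
for a in (('timer',.534,.44,.035,.06),('tape',.551,-.507,.012,.03)):
    c(a[0]+'0',W0,*a[1:],r=.05); c(a[0],W,*a[1:],r=.05)
im,d,ci,Rc,p=grab('side'); cv2.imwrite('pics/s9.png',cv2.resize(im[140:320,160:440,::-1],None,fx=2.8,fy=2.8,interpolation=cv2.INTER_CUBIC))
E
```

```text
t: 31.2
tool_pos: [0.4175, 0.3031, 0.2231]
tool_rot: [-0.003, 1.0, 0.001, 0.003]
ft_force: [-0.9, 0.0, -0.5]
finger_gap: 0.598
t: 31.7
tool_pos: [0.3753, 0.301, 0.2783]
tool_rot: [0.001, 1.0, 0.001, -0.0]
ft_force: [0.0, -0.7, -0.2]
finger_gap: 0.6
h47 1872 [0.4154 0.3015] [0.0722 0.072 ] 12.1
h60 unseen
reagcap unseen
vialcap unseen
t 31.75 tcp [0.3754 0.3009 0.2781] xaxis [ 1.     0.001 -0.001] z [-0.001 -0.002 -1.   ] shift mm [189.8   4.7 159.8] gap 0.598
vial 598 [0.4138 0.3009] 0.0783
jar 202 mean [ 0.4121 -0.3584  0.0713] mid [ 0.4122 -0.3591  0.0712]
drop 16 mean [ 0.4063 -0.1921  0.0611] mid [ 0.4074 -0.1938  0.0616]
reag 43 mean [ 0.662  -0.0364  0.1394] mid [ 0.6624 -0.0361  0.1372]
vial 0
timer0 73 mean [0.5326 0.4406 0.0395] mid [0.5323 0.4387 0.0474]
timer 61 mean [0.534  0.4397 0.0391] mid [0.5324 0.4454 0.0436]
tape0 171 mean [ 0.5508 -0.5064  0.0193] mid [ 0.5511 -0.5068  0.0207]
tape 176 mean [ 0.5509 -0.5067  0.019 ] mid [ 0.5469 -0.505   0.0209]
```

View pics/top9.png

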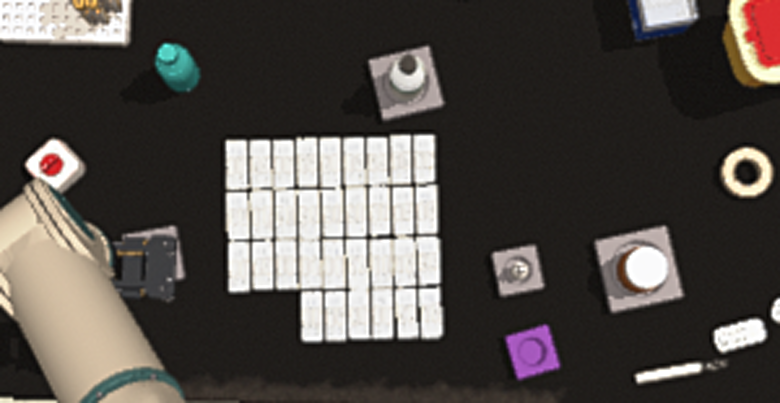

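View pics/s9.png

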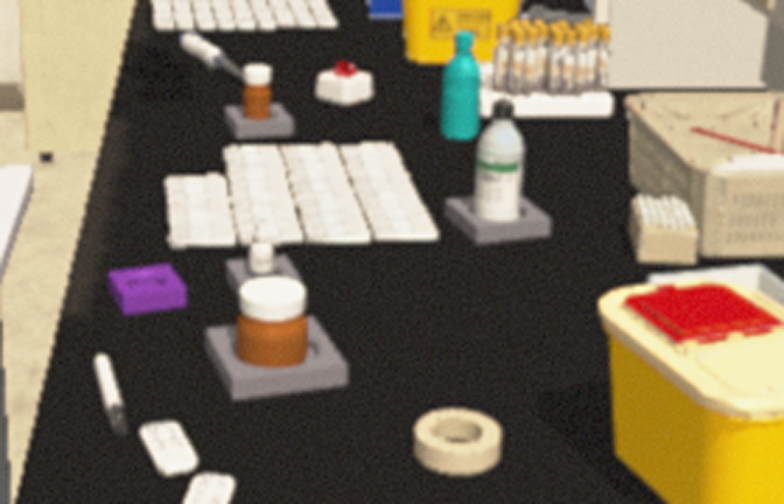

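View pics/w16.png

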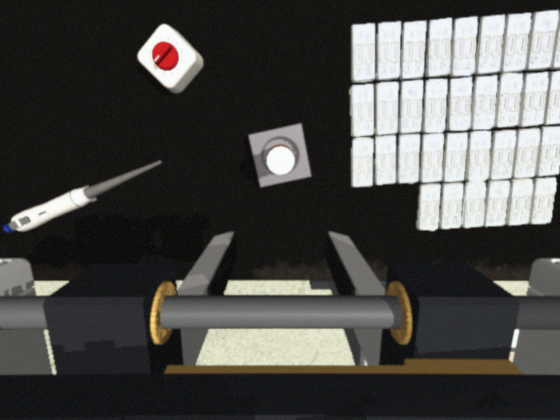

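All four bottles stand in their grey wells. Side crop: vial (258,90), reagent bottle (500,170), dropper bottle (261,255), jar (272,320). The timer and tape are where they were. Handing in.

```bash
python3 -c "
from station import bot
print(bot.hand_in())"
```

```text
the job is handed in; nothing more can be done
None
```

All four bottles are standing upright in their own wells: the jar in holder_74, the reagent bottle in holder_60, the vial in holder_47 and the dropper bottle in holder_34. I handed the job in at about 32 s of the 106 s allowed. Each bottle was lowered until the wrist force showed floor contact, at most about 13 N, and only then released.

- **Position:** the final camera views put every bottle within about 4 mm of its holder's centre, at heights that match the well floor. The vial was hidden from the top camera by the arm, so I checked it with the wrist and side cameras. It was about 2 mm off centre with its cap top at 78 mm.
- **Bystanders:** the timer and tape are where they stood, to within about 2 mm by mean position. The midpoint estimates wander up to about 7 mm, from depth noise and the arm partly covering the timer.
- **Look-alikes:** the teal bottle and the purple holder were not touched.
- **Disagreements:** the first wrist measurement was about 6 mm off because the arm was still settling, so I repeated it at rest. After that the top and wrist cameras agreed to within about 2–4 mm.

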